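# Drop the album cover onto its binding posts and weigh it down

## Robot

A 6-joint arm with a two-finger parallel gripper is mounted at the origin on the work surface. World frame = base frame: x ahead of the robot, y to its left, z up, the work surface at z = 0. Lengths are in mm, angles in rad, forces in N, time in s.
With the tool pointing down it reaches from about 275 to 825 mm from the base axis. Payload 4.9 kg.
Tool frame: the origin (TCP) lies between the finger pads; the fingertips stand ahead of it and the grasp point (between the pads) lies 5 mm behind it (ctrl.tip_reach is the z of the fingertips in the tool frame, in mm); z points along the fingers, y is the line along which they close (so a half turn about z gives the same grasp; the last joint's range is limited). The gripper opens to 85 mm and grips with 20 to 120 N. Pads are 22 mm wide; open, the fingers measure 114 mm over their backs; the gripper's body (76 mm by 85 mm) begins 54 mm behind the grasp point. The pads swing forward as they close: fully open they stand 13 mm farther back than shut.
Start: joints at [1.017, 0.326, -0.193, 1.052, 0, 1.437], TCP at [224.164, 502.264, 245.281] pointing down, gripper open.
Joint ranges: [-2.65, 2.65], [-0.97, 1.79], [-1.3, 1.35], [-1.93, 2.1], [-1.47, 1.37], [-3.14, 3.14]. Speed limits (rad/s): [2.57, 2.57, 3.14, 3.14, 3.14, 3.14].

## Interface

Orientations are given as a unit quaternion [x, y, z, w].
In Python, from plant import get_state, grab_frame, order, trace, place_of, ctrl gives the robot as it stands.
- The arm moves only by the tool servo_tool, never from a script. Its argument "increments" is a list of rows, each a list of 3 entries, a list of its own where there are three numbers: the shift along the tool's x, y, z in cm, then the turn, a rotation vector about the tool's x, y, z in degrees, then the opening, from 0 (shut) to 1 (fully open). In form: [[[x, y, z], [ax, ay, az], gripper], ...]. A call has 1 to 20 rows; each row shifts and turns the commanded pose from where the row before left it, along the tool's axes as they then stand; what a row does not reach is not made up. A row lasts 1/8 s, in which the tool goes at most 62.5 mm and 10.7 degrees, less where a joint would pass 70% of its speed; a pose out of reach is approached as far as the arm can. A call with a gripper value outside its range is refused whole. The fingers move at their own pace and stop on an object; "newtons" is the grip in N (left out, the last holds). Time passes only in rows, so rows that do not move let the fingers close. It gives the time, the measured TCP pose, the force, the opening and the grip force at its end, in the units of the state.
- get_state(): the state, without advancing time (a new reading comes with each control period).
- grab_frame(name): name is "side" or "top" or "wrist"; returns a dict with "pixels" (400x640x3 uint8, red, green, blue), "fx", "fy", "cx", "cy" (pixels), "R" (3x3) and "t" (3): a world point X has camera coordinates R X + t. Camera axes: x right, y down, z forward; pixel columns grow to the right and rows downward; lengths in mm; the calibration is good to about 2 mm. A picture is of the moment at which its call begins. There is no depth.
- order.hand_in(): hands the job in; it is judged then, once.
Trained networks look in a picture, given as the dict that the camera call returned (one of the last four; its "shot" number tells which), for a name from the list of things; names that differ only in an ending like _2 or _b are one class to them, and where a whole thing is asked for, a point or a joint stands for the part that bears it (a point fixed in the world has none). Each returns a list of dicts, best first, with "conf" (0 to 1); they miss things now and then, are a little off and sometimes report something else, mostly with a low value. They report only what shows in the picture. A call takes as long as a camera call. They do not tell look-alikes from the thing itself.
- trace(query, picture): "region" (400x640 bool, what is visible of it).
- place_of(query, picture): "point" ([x, y, z] in mm, in world coordinates, good to about 4 mm: a listed point, or the origin of a listed thing).
The state is a dict: "time_s": time; "joint_positions": joint angles; "qd": joint speeds; "effort": joint torques, N m; "position": TCP position; "tcp_rot": TCP orientation; "force": force on the tool from outside, world axes, zero at the start; "torque": the same for the moment, N m; "grip_width": finger opening in mm; "grip_force": force on a finger pad.
Only numpy, scipy, OpenCV 4.12 (cv2) and the standard library are available. Lean on these libraries where they do the work, as an engineer would, in place of code of your own. Each camera call takes 0.05 s, during which the arm holds its last target. There are 200 camera calls.

## Task

Fit the tan leather cover board onto the stack of punched sheets in the binding jig: with its holed edge towards the fence, slide it along the fence on top of the two brass posts until both holes drop over them and it lies flat and fully home on the sheets. Then stand the brass weight upright on the board beside its grip, to keep the sheets pressed, and let go. Work gently, never force the board or bang the weight down, do not tip the board over, and leave the other things on the desk where they are.

Things in the scene. Friction and masses are not known exactly. Their poses are not given: they have to be found in the camera images.
- jig: Wooden binding jig fixed to the desk: bed 200 (x) x 270 (y) x 18 mm, origin at the centre of its underside, z up. A dark fence runs along y at its +x side, inner face at x = +75.5, top at z = 46. A stack of cream sheets (136 x 200) lies on the bed, its top at z = 24. With the board home, the board's origin is at x = +5 (within 2), z = 24 mm here, its axes along the jig's.
- jig_posts (a point): Point of the jig at x = +55, y = 0, z = 34 mm: only the nominal middle between the tops of two brass posts, 10 mm thick, 150 mm apart along the jig's y, standing 10 mm out of the sheets, flat tops with 1 mm chamfer. Posts and sheets hold firmly together; each time they sit elsewhere along the fence, up to 20 mm off this point along jig y either way (not reported).
- cover: Loose tan leather cover board, 140 (x) x 200 (y) x 6 mm, about 0.28 kg, origin under its centre. Two 13 mm through holes ringed with brass at x = +50, y = +-75 mm; that edge goes to the fence. Wooden grip bar in its middle: 70 along x, 24 wide along y, z = 6 to 34 mm. Laid loosely on the posts it leans, near edge on the sheets, and drops by its own weight once the holes are over the posts.
- weight: Loose upright brass weight, 0.5 kg, 44 mm diameter up to 40 mm height, then a narrower 24 mm knob to 50 mm. Origin at the centre of its underside.
- inkjar: Blue closed ink jar, 44 mm diameter, 52 mm high, loose, to be left alone. Origin under its centre.
- mug: White mug, 80 mm diameter, 90 mm high, loose, to be left alone. Origin under its centre.
- journal: Dark red journal, 150 x 210 x 26 mm, loose, to be left alone. Origin under its centre.
- glasses: Reading glasses with thin brass rims, about 140 x 125 x 6 mm, loose, to be left alone. Origin at the bridge, on the desk.
- stapler: Black and steel stapler, 140 x 36 x 47 mm, loose, to be left alone. Origin under its centre.
There are look-alikes about, which are no part of the job. There is more than one size of the cover; the one meant has the size given above.

How it is judged (in metres and radians):
On the way, in this order (a step that is already met when the one before it is completed fails the run):
1. the cover board has dropped over both posts and lies flat and fully home on the sheets (z of cover in the frame of jig between 0.021 and 0.0258 m and x of cover in the frame of jig between 0.001 and 0.009 m and y of cover in the frame of jig between -0.024 and 0.024 m and angle between cover's own z axis and vertical below 0.025 rad and angle between the x axis of cover and the x axis of jig, either way round below 0.05 rad), for 0.2 s.
2. the weight stands upright on the cover board, which is still home, and is let go (all of step 1 and z of weight in the frame of cover between 0.003 and 0.0085 m and x of weight in the frame of cover between -0.06 and 0.06 m and y of weight in the frame of cover between -0.09 and 0.09 m and angle between weight's own z axis and vertical below 0.08 rad and linear speed of each of cover, weight below 0.02 m/s and contact force between the fingers and cover below 0.1 N and contact force between the fingers and weight below 0.1 N), for 0.2 s.
At the end, for the whole second after the job is handed in: Board home over both posts: underside 21-25.8 mm above the jig underside, jig x 1-9 mm, y within 24 mm, lean < 0.025 rad, turn < 0.05 rad; weight on the board (foot 3-8.5 mm above its underside, within 60 mm in x, 90 mm in y), lean < 0.08 rad; both still (< 20 mm/s), free of the fingers (all of step 2); the robot touches nothing.
It fails at once if the cover board is forced against the jig, sheets or posts with more than 35 N (contact force between cover and jig above 35 N).
It fails at once if the weight hits the cover board with more than 40 N (contact force between weight and cover above 40 N).
It fails at once if the cover board is tipped by more than 0.6 rad (angle between cover's own z axis and vertical above 0.6 rad).
It fails at once if the ink jar, mug, journal, glasses or stapler is moved by more than 30 mm (distance of any of inkjar, mug, journal, glasses, stapler from where it was at the start of the episode above 0.03 m).
It also fails if it takes over 72 s, if anything falls off the work surface, if the arm or the gripper's body presses on something with over 40 N, if the wrist force passes 120 N, or if a joint passes its speed limit or range.

## Working session

There is one attempt and no reset: what is moved stays moved. The work goes in short steps, Python scripts to look and compute and a tool call to move; the robot and the scene stay as the last step left them, time stands still between calls to the robot, and variables do not carry over. Pictures are saved under pics/ and viewed, at most 10 in all, crops included, and the job is handed in when it is done.

Besides the shell and the picture viewer there is one more tool, called after ">>>" by a JSON object that holds its "api" and its "payload". servo_tool: Moves the arm, as the interface text tells. Its arguments: {"type":"object","properties":{"increments":{"type":"array","items":{"type":"array"}},"newtons":{"type":"number"}},"required":["increments"]}

```bash
mkdir -p pics; cat > h.py <<'E'
import numpy as np, cv2
from plant import get_state, grab_frame, order, trace, place_of, ctrl
def save(f,n): cv2.imwrite(f'pics/{n}.png', f['pixels'][:,:,::-1])
def proj(f,X):
    c=np.array(f['R'])@np.array(X,float)+np.array(f['t']); return np.array([f['fx']*c[0]/c[2]+f['cx'],f['fy']*c[1]/c[2]+f['cy']])
def unproj(f,uv,z):
    R=np.array(f['R']);t=np.array(f['t']);C=-R.T@t
    d=R.T@np.array([(uv[0]-f['cx'])/f['fx'],(uv[1]-f['cy'])/f['fy'],1]); return C+d*(z-C[2])/d[2]
E
python3 - <<'E'
from h import *
for n in ('top','side'):
    f=grab_frame(n); save(f,n+'0')
    for q in ('jig','jig_posts','cover','weight','inkjar','mug','journal','glasses','stapler'):
        for r in place_of(q,f)[:3]:
            if r['conf']>.2: print(n,q,round(r['conf'],2),np.round(r['point']),np.round(proj(f,r['point'])))
print(get_state()); print(ctrl.tip_reach)
E
```

```text
top jig 0.93 [579. 172.  -1.] [266. 174.]
top jig_posts 0.77 [638. 158.  32.] [270. 153.]
top jig_posts 0.29 [575. 170.  -1.] [266. 176.]
top cover 0.93 [ 579. -184.    0.] [384. 177.]
top cover 0.75 [ 169. -336.   -0.] [435. 317.]
top weight 0.63 [476. 420.   5.] [181. 206.]
top inkjar 0.59 [ 524. -404.   -2.] [457. 197.]
top inkjar 0.29 [479. 420.   4.] [181. 205.]
top mug 0.88 [764. 271.   0.] [236. 114.]
top journal 0.59 [809.  -5.  -2.] [326. 102.]
top glasses 0.67 [363.   2.   1.] [321. 247.]
top stapler 0.68 [ 758. -267.   -3.] [411. 120.]
side jig 0.73 [580. 165.   1.] [307. 179.]
side cover 0.87 [ 172. -338.   -0.] [327. 359.]
side weight 0.72 [477. 420.  -2.] [242. 160.]
side inkjar 0.77 [ 518. -404.    2.] [430. 288.]
side mug 0.9 [764. 266.   3.] [323. 144.]
side journal 0.56 [805.  -3.   1.] [382. 171.]
side glasses 0.49 [369.  -1.  -3.] [295. 238.]
side stapler 0.85 [ 755. -264.   -1.] [434. 217.]
{'time_s': 1.0, 'joint_positions': array([ 1.01677938e+00,  3.26198824e-01, -1.92614649e-01,  1.05200753e+00,
       -5.69302746e-06,  1.43661521e+00]), 'qd': array([ 1.18107002e-03, -1.11018186e-03,  4.10317265e-04, -3.00286329e-06,
        1.23432064e-03,  8.35561727e-04]), 'effort': array([ 5.64560632e-04, -4.43334210e+01,  2.62761980e+01,  9.27712972e-04,
       -1.18085054e-04, -2.21737696e-05]), 'position': array([224.17046561, 502.24894442, 245.27590497]), 'tcp_rot': array([ 2.08379618e-01,  9.78048023e-01, -1.25764849e-05, -1.48308537e-06]), 'force': array([0.46575462, 0.30269209, 1.52661932]), 'torque': array([ 0.0012158 ,  0.00122832, -0.02675238]), 'grip_force': 0.0, 'grip_width': 85.30438997582789}
14.0
```

View pics/top0.png

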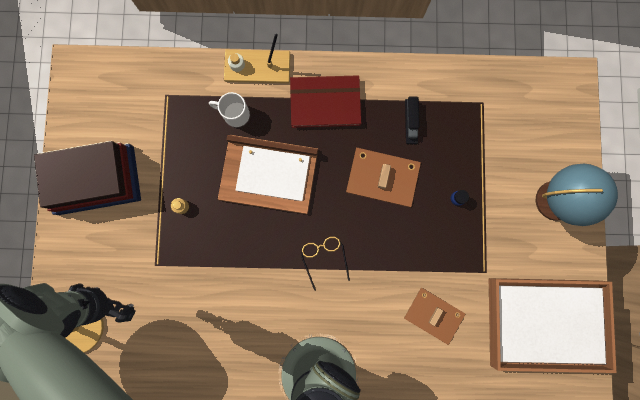

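View pics/side0.png

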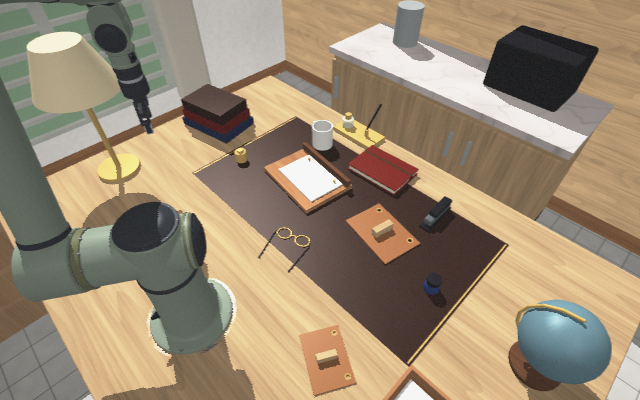

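The top view shows two cover boards. The larger one is at about (384,177) with its holes at (363,156) and (411,167), facing the far side. The smaller one is at (435,317). The jig is at (266,175) with its fence on the far side, and the weight is at (180,206). I'll measure both boards and confirm in an enlarged crop.

```bash
python3 - <<'E'
from h import *
f=grab_frame('top')
def rect(mask,z,lab):
    ys,xs=np.nonzero(mask); P=np.array([unproj(f,(x,y),z)[:2] for x,y in zip(xs,ys)],np.float32)
    r=cv2.minAreaRect(P); b=cv2.boxPoints(r)
    print(lab,np.round(r[0],1),np.round(r[1],1),round(r[2],1), 'centroid',np.round(P.mean(0),1))
for q,z in (('cover',6),('jig',18),('weight',30)):
    for r in trace(q,f)[:2]:
        if r['conf']>.2:
            m=r['region'].astype(np.uint8)
            if q=='weight': print(q,r['conf'],cv2.boundingRect(m))
            rect(m,z,q)
            if q=='jig':
                s=((f['pixels'].min(2)>165)&(m>0)).astype(np.uint8)
                rect(s,24,'sheets')
            if q=='cover': pass
a=cv2.resize(f['pixels'][130:230,210:430,::-1],None,fx=3.6,fy=3.6,interpolation=cv2.INTER_CUBIC)[:, :800]
b=cv2.resize(f['pixels'][270:350,390:480,::-1],None,fx=2.8,fy=2.8,interpolation=cv2.INTER_CUBIC)
o=np.zeros((600,800,3),np.uint8); o[:a.shape[0],:a.shape[1]]=a; o[365:365+b.shape[0],:b.shape[1]]=b; cv2.imwrite('pics/crop.png',o)
g=grab_frame('wrist'); st=get_state()
from scipy.spatial.transform import Rotation as Ro
T=Ro.from_quat(st['tcp_rot']).as_matrix(); R=np.array(g['R']);C=-R.T@g['t']
print('cam in tool',T.T@(C-st['position']), (T.T@R.T).round(3), g['fx'],g['cx'],g['cy']); print(T.round(3))
E
```

```text
cover [ 173.9 -332.7] [148.2 103.2] 60.6 centroid [ 172.8 -333.2]
jig [578.8 167. ] [275.3 201.5] 82.4 centroid [578.  165.5]
sheets [580.1 151.1] [199.8 135.8] 82.3 centroid [579.1 151.2]
weight 0.51 (171, 198, 18, 16)
weight [475.5 417.9] [44.1 50.2] 1.4 centroid [475.7 418.1]
cam in tool [  78.15852905   -0.32792013 -128.04486246] [[ 0.    -0.951 -0.309]
 [ 1.     0.     0.   ]
 [-0.    -0.309  0.951]] 351.5107139129047 319.1342923440135 198.09347786237836
[[-0.913  0.408 -0.   ]
 [ 0.408  0.913  0.   ]
 [ 0.    -0.    -1.   ]]
```

View pics/crop.png

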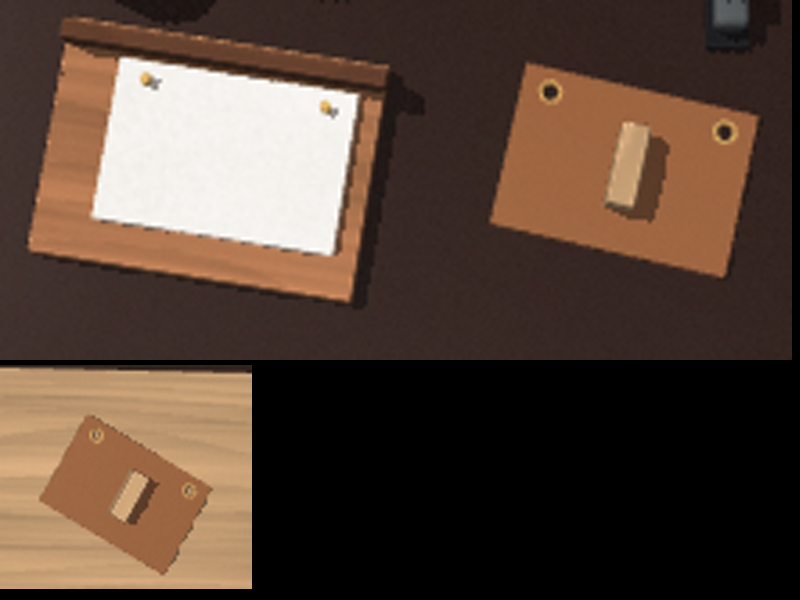

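The upper crop is the board meant: it measures about 66 px, or 200 mm, at (384,177), with dark through holes. The lower one is only about 148x103 mm, so it is the look-alike. I'll now work out the large board's pose, the posts and the first move.

```bash
python3 - <<'E'
from h import *
f=grab_frame('top')
p=lambda u,v,z:unproj(f,(u/3.6+210-.36,v/3.6+130-.36),z)[:2]
c=[p(u,v,6) for u,v in((526,63),(758,115),(725,276),(491,222))]
print('cover c',np.mean(c,0),[np.linalg.norm(c[i]-c[i-1]).round(1) for i in range(4)])
yd=(c[0]-c[1])+(c[3]-c[2]); print('cover y ang',np.degrees(np.arctan2(yd[1],yd[0])))
h=[p(549,92,6),p(725,132,6)]; d=h[0]-h[1]; print('holes',h,np.linalg.norm(d),np.degrees(np.arctan2(d[1],d[0])))
h=[p(146,77,34),p(326,105,34)]; d=h[0]-h[1]; print('posts',h,np.linalg.norm(d),np.degrees(np.arctan2(d[1],d[0])))
E
```

```text
cover c [ 579.77747429 -180.87436706] [np.float64(138.1), np.float64(199.2), np.float64(139.1), np.float64(199.0)]
cover y ang 78.38745065299067
holes [array([ 643.21933858, -116.59207854]), array([ 612.75821029, -264.48341255])] 150.99578475316255 78.36156698636877
posts [array([641.76999866, 217.37672813]), array([622.00722361,  68.91296559])] 149.7733489761218 82.4176399773042
```

>>> {"api": "servo_tool", "payload": {"increments": [[[-2,-1.5,0],[0,0,0],1],[[-3.7,-3,0],[0,0,0],1],[[-4,-3.1,0],[0,0,0],1],[[-4,-3.1,0],[0,0,0],1],[[-4,-3.1,0],[0,0,0],1],[[-4,-3.1,0],[0,0,0],1],[[-4,-3.1,0],[0,0,0],1],[[-4,-3.1,0],[0,0,0],1],[[-4,-3.1,0],[0,0,0],1],[[-4,-3.1,0],[0,0,0],1],[[-4,-3.1,0],[0,0,0],1],[[-4,-3.1,0],[0,0,0],1],[[-4,-3.1,0],[0,0,0],1],[[-4,-3.1,0],[0,0,0],1],[[-4,-3.1,0],[0,0,0],1],[[-2.7,-3,0],[0,0,0],1],[[0,0,1],[0,0,-6],0.6],[[0,0,2],[0,0,-6.5],0.6],[[0,0,1],[0,0,0],0.6]]}}

```text
time_s: 3.68
position: [580.4, -180.4, 204.1]
tcp_rot: [0.101, 0.995, 0.0, -0.001]
force: [0.4, 0.1, -0.1]
grip_width: 51.2
grip_force: 0.0
```

```bash
cat >> h.py <<'E'
from scipy.spatial.transform import Rotation as Ro
def mark(f,pts,n,col=(0,255,0)):
    im=f['pixels'][:,:,::-1].copy()
    for X in pts:
        u=proj(f,X)
        if abs(u).max()<2000: cv2.drawMarker(im,tuple(int(round(v)) for v in u),col,0,9,1)
    cv2.imwrite(f'pics/{n}.png',im)
def board(c,z,yang):
    a=np.radians(yang); x=np.array([np.sin(a),-np.cos(a)]); y=np.array([np.cos(a),np.sin(a)])
    W=lambda px,py,pz:np.r_[np.array(c)+x*px+y*py,z+pz]
    return [W(50,75,6),W(50,-75,6)]+[W(i*70,j*100,6) for i in(1,-1) for j in (1,-1)]+[W(i*35,j*12,34) for i in(1,-1) for j in (1,-1)]
E
python3 - <<'E'
from h import *
g=grab_frame('wrist'); mark(g,board((579.5,-180.7),0,78.4),'w1')
print([proj(g,X).round(1) for X in board((579.5,-180.7),0,78.4)]); s=get_state(); print(s['position'],Ro.from_quat(s['tcp_rot']).as_matrix().round(4))
E
```

```text
[array([394.5, 218.8]), array([243.7, 219. ]), array([417.9, 237.3]), array([220.3, 237.4]), array([431.4,  92.9]), array([206.6,  93.1]), array([332.3, 214.7]), array([305.8, 214.7]), array([333.2, 137. ]), array([304.8, 137. ])]
[ 579.94698577 -180.02240206  203.1569475 ] [[-9.793e-01  2.022e-01 -2.700e-03]
 [ 2.022e-01  9.793e-01  1.200e-03]
 [ 2.900e-03  6.000e-04 -1.000e+00]]
```

View pics/w1.png

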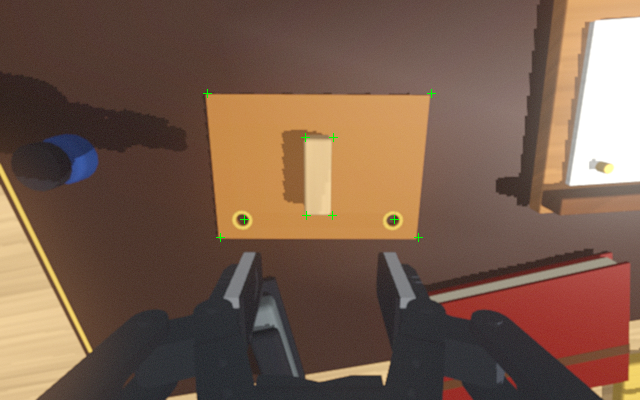

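The overlay matches to about 1 px: bar at (305–332, 137–215), holes at (242,220) and (394,220). I'll descend and grip.

>>> {"api": "servo_tool", "payload": {"increments": [[[0,-0.1,2],[0,0,0],0.6],[[0,0,4],[0,0,0],0.6],[[0,0,4],[0,0,0],0.6],[[0,0,4],[0,0,0],0.6],[[0,0,2.5],[0,0,0],0.6],[[0,0,1.5],[0,0,0],0.6],[[0,0,0],[0,0,0],0.25],[[0,0,0],[0,0,0],0],[[0,0,0],[0,0,0],0],[[0,0,0],[0,0,0],0]], "newtons": 30}}

```text
time_s: 4.97
position: [581.2, -181.6, 26.1]
tcp_rot: [0.101, 0.995, -0.0, 0.001]
force: [-0.5, 0.2, 1.7]
grip_width: 23.3
grip_force: 31.3
```

>>> {"api": "servo_tool", "payload": {"increments": [[[0,0,-0.5],[0,0,0],0],[[0,0,-1.5],[0,0,0],0],[[0,0,-3],[0,0,0],0],[[0,0,-3],[0,0,0],0],[[0,0,-1.5],[0,0,0],0],[[0.3,1.5,0],[0,0,0],0],[[0.7,3.2,0],[0,0,0],0],[[0.7,3.2,0],[0,0,0],0],[[0.7,3.2,0],[0,0,0],0],[[0.7,3.2,0],[0,0,0],0],[[0.7,3.2,0],[0,0,0],0],[[0.7,3.2,0],[0,0,0],0],[[0.7,3.2,0],[0,0,0],0],[[0.7,3.2,0],[0,0,0],0],[[0.7,3.2,0],[0,0,0],0],[[0.1,0.6,0],[0,0,-2],0],[[0,0,0],[0,0,-2],0],[[0,0,0],[0,0,0],0]]}}

```text
time_s: 7.22
position: [576.5, 134.1, 119.7]
tcp_rot: [0.066, 0.998, -0.0, -0.0]
force: [-0.1, -0.4, -2.8]
grip_width: 23.3
grip_force: 30.9
```

```bash
python3 - <<'E'
from h import *
s=get_state(); T=Ro.from_quat(s['tcp_rot']).as_matrix(); print(s['time_s'],s['position'],T.round(3).tolist(),s['force'],s['torque'],s['grip_width'])
ya=np.degrees(np.arctan2(T[1,1],T[0,1])); print('yang',ya)
P=s['position']; B=board(P[:2],P[2]-26,ya)
t=grab_frame('top'); w=grab_frame('wrist')
J=[(641.8,217.4,34),(622.0,68.9,34)]
im=[]
mark(t,B+J,'a'); mark(w,B,'b')
a=cv2.imread('pics/a.png')[120:230,205:345]; a=cv2.resize(a,None,fx=4,fy=4,interpolation=cv2.INTER_CUBIC)
b=cv2.imread('pics/b.png')[60:260,180:460]; b=cv2.resize(b,(560,400))[:160]
b=cv2.resize(cv2.imread('pics/b.png')[180:260,180:460],(560,160))
cv2.imwrite('pics/c2.png',np.vstack([a,b]))
E
```

```text
7.225 [576.50656594 134.10167314 119.74927149] [[-0.991, 0.132, -0.001], [0.132, 0.991, -0.0], [0.001, -0.001, -1.0]] [-0.14186949 -0.41756366 -2.77804473] [-0.01160294 -0.07569901  0.01265135] 23.27821725918702
yang 82.41476826283304
```

View pics/c2.png

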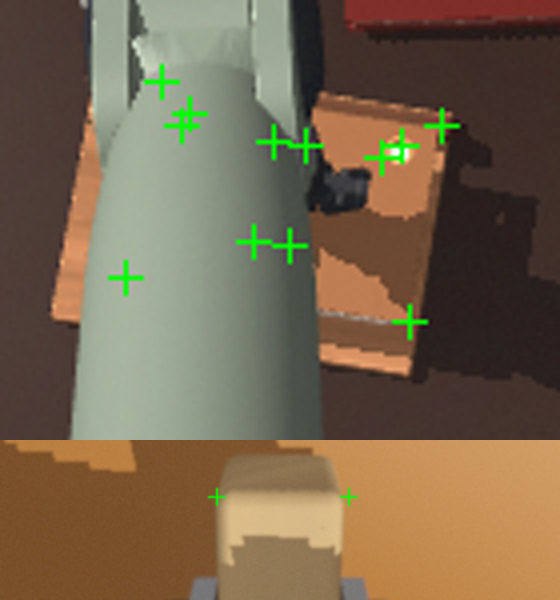

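>>> {"api": "servo_tool", "payload": {"increments": [[[0,0,1],[0,0,0],0],[[0,0,2],[0,0,0],0],[[0,0,1.5],[0,0,0],0],[[0,0,0.7],[0,0,0],0],[[0,0,0.3],[0,0,0],0],[[0,0,0],[0,0,0],0]]}}

```text
time_s: 8.07
position: [577.2, 134.8, 65.4]
tcp_rot: [0.066, 0.998, 0.0, 0.0]
force: [-0.1, -0.4, -3.9]
grip_width: 23.3
grip_force: 30.8
```

>>> {"api": "servo_tool", "payload": {"increments": [[[-0.1,0,0.05],[0,0,0],0],[[-0.1,0,0.05],[0,0,0],0],[[0,0,0],[0,0,0],0]]}}

```text
time_s: 8.45
position: [579.2, 134.5, 64.5]
tcp_rot: [0.066, 0.998, 0.0, 0.0]
force: [-0.7, 0.3, -3.6]
grip_width: 23.1
grip_force: 30.8
```

>>> {"api": "servo_tool", "payload": {"increments": [[[-0.1,0,0],[0,0,0],0],[[0,0,0],[0,0,0],0]]}}

```text
time_s: 8.7
position: [580.0, 134.4, 64.3]
tcp_rot: [0.066, 0.998, 0.0, 0.0]
force: [0.6, -0.1, -3.2]
grip_width: 23.3
grip_force: 30.8
```

>>> {"api": "servo_tool", "payload": {"increments": [[[-0.05,0,0],[0,0,0],0],[[0,0,0],[0,0,0],0]]}}

```text
time_s: 8.95
position: [580.5, 134.3, 64.3]
tcp_rot: [0.066, 0.998, 0.0, 0.0]
force: [0.2, -0.5, -2.6]
grip_width: 23.3
grip_force: 30.8
```

>>> {"api": "servo_tool", "payload": {"increments": [[[-0.05,0,0],[0,0,0],0],[[0,0,0],[0,0,0],0]]}}

```text
time_s: 9.2
position: [581.0, 134.2, 64.3]
tcp_rot: [0.066, 0.998, -0.0, 0.0]
force: [0.8, -0.3, -3.5]
grip_width: 23.4
grip_force: 30.8
```

>>> {"api": "servo_tool", "payload": {"increments": [[[-0.05,0,0],[0,0,0],0],[[0,0,0],[0,0,0],0]]}}

```text
time_s: 9.45
position: [581.4, 134.2, 64.3]
tcp_rot: [0.066, 0.998, 0.0, 0.0]
force: [0.8, 0.5, -2.9]
grip_width: 23.0
grip_force: 30.8
```

>>> {"api": "servo_tool", "payload": {"increments": [[[-0.05,0,0],[0,0,0],0],[[0,0,0],[0,0,0],0]]}}

```text
time_s: 9.7
position: [582.0, 134.1, 64.3]
tcp_rot: [0.066, 0.998, -0.0, 0.0]
force: [-0.4, 0.1, -3.9]
grip_width: 23.5
grip_force: 30.8
```

>>> {"api": "servo_tool", "payload": {"increments": [[[-0.05,0,0],[0,0,0],0],[[0,0,0],[0,0,0],0]]}}

```text
time_s: 9.95
position: [582.4, 134.0, 64.3]
tcp_rot: [0.066, 0.998, 0.0, 0.0]
force: [-0.2, -0.7, -2.8]
grip_width: 23.7
grip_force: 30.8
```

>>> {"api": "servo_tool", "payload": {"increments": [[[-0.05,0,0],[0,0,0],0],[[0,0,0],[0,0,0],0]]}}

```text
time_s: 10.2
position: [582.6, 134.0, 64.2]
tcp_rot: [0.066, 0.998, 0.0, -0.0]
force: [-0.7, -0.5, -3.6]
grip_width: 23.1
grip_force: 30.9
```

>>> {"api": "servo_tool", "payload": {"increments": [[[-0.05,0,0],[0,0,0],0],[[0,0,0],[0,0,0],0]]}}

```text
time_s: 10.45
position: [582.7, 134.0, 64.1]
tcp_rot: [0.066, 0.998, 0.0, -0.001]
force: [-2.6, 1.3, -2.5]
grip_width: 23.3
grip_force: 31.0
```

```bash
python3 - <<'E'
from h import *
s=get_state(); P=s['position'];print(P,s['force'],s['torque'])
w=grab_frame('side'); mark(w,board(P[:2],P[2]-26,82.4)+[(641.8,217.4,34),(622.0,68.9,34)],'s')
b=cv2.imread('pics/s.png')[125:225,240:370]; cv2.imwrite('pics/s.png',cv2.resize(b,None,fx=5,fy=5,interpolation=cv2.INTER_CUBIC))
E
```

```text
[582.712093   134.01419625  64.11035365] [-2.60470545  1.34205768 -2.53408151] [ 0.17879973  0.57646304 -0.16709348]
```

View pics/s.png

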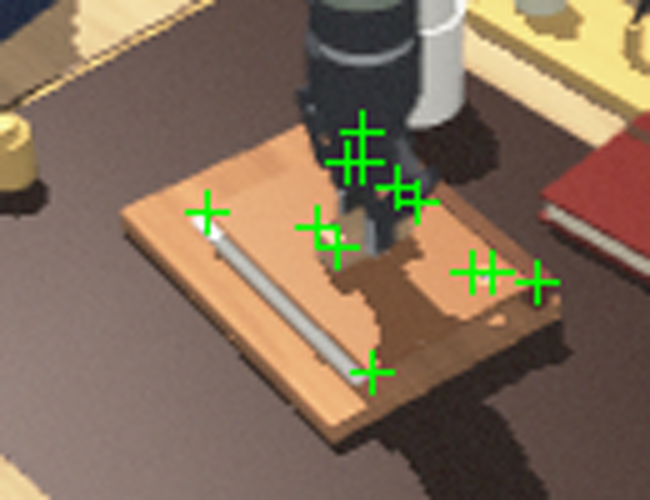

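The side view shows the board level over the sheets against the fence, with the gripper on the bar near (370,240) in the crop. A reaction of −2.6 N confirms fence contact. I'll lower it onto the posts.

>>> {"api": "servo_tool", "payload": {"increments": [[[0.04,0,0.1],[0,0,0],0],[[0,0,0.1],[0,0,0],0],[[0,0,0],[0,0,0],0]]}}

```text
time_s: 10.88
position: [582.7, 134.0, 62.1]
tcp_rot: [0.066, 0.998, -0.0, -0.0]
force: [-2.6, 1.1, -2.9]
grip_width: 23.8
grip_force: 31.0
```

>>> {"api": "servo_tool", "payload": {"increments": [[[0,0,0.1],[0,0,0],0],[[0,0,0],[0,0,0],0]]}}

```text
time_s: 11.12
position: [582.7, 133.9, 61.1]
tcp_rot: [0.066, 0.998, -0.0, -0.0]
force: [-3.3, -0.4, -2.0]
grip_width: 23.6
grip_force: 31.0
```

>>> {"api": "servo_tool", "payload": {"increments": [[[0,0,0.05],[0,0,0],0],[[0,0,0],[0,0,0],0]]}}

```text
time_s: 11.38
position: [582.7, 134.0, 60.7]
tcp_rot: [0.066, 0.998, -0.0, -0.0]
force: [-3.9, 1.1, -1.4]
grip_width: 23.4
grip_force: 31.1
```

>>> {"api": "servo_tool", "payload": {"increments": [[[0.05,0,0.05],[0,0,0],0],[[0,0,0],[0,0,0],0]]}}

```text
time_s: 11.62
position: [582.6, 133.9, 60.3]
tcp_rot: [0.066, 0.998, -0.0, 0.0]
force: [-3.2, 0.0, -2.0]
grip_width: 23.3
grip_force: 31.0
```

>>> {"api": "servo_tool", "payload": {"increments": [[[0,0.2,0],[0,0,0],0],[[0,0.2,0],[0,0,0],0],[[0,0.2,0],[0,0,0],0],[[0,0,0],[0,0,0],0]]}}

```text
time_s: 12.12
position: [583.6, 140.3, 60.3]
tcp_rot: [0.066, 0.998, 0.0, 0.0]
force: [-1.8, -0.2, -2.8]
grip_width: 23.2
grip_force: 30.8
```

>>> {"api": "servo_tool", "payload": {"increments": [[[0,0,0.05],[0,0,0],0],[[0,0,0],[0,0,0],0]]}}

```text
time_s: 12.38
position: [583.5, 140.4, 60.1]
tcp_rot: [0.066, 0.998, 0.0, 0.0]
force: [-3.6, 0.6, -0.7]
grip_width: 23.4
grip_force: 31.2
```

>>> {"api": "servo_tool", "payload": {"increments": [[[0,0,0.05],[0,0,0],0],[[0,0,0],[0,0,0],0]]}}

```text
time_s: 12.62
position: [583.4, 140.3, 59.9]
tcp_rot: [0.066, 0.998, 0.0, 0.0]
force: [-4.7, 1.2, 2.9]
grip_width: 23.6
grip_force: 31.9
```

>>> {"api": "servo_tool", "payload": {"increments": [[[0.05,0.1,0],[0,0,0],0],[[0,0.1,0],[0,0,0],0],[[0,0.1,0],[0,0,0],0],[[0,0.1,0],[0,0,0],0],[[0,0.1,0],[0,0,0],0],[[0,0.1,0],[0,0,0],0],[[0,0,0],[0,0,0],0]]}}

```text
time_s: 13.5
position: [583.8, 144.0, 59.6]
tcp_rot: [0.066, 0.998, -0.002, 0.0]
force: [-4.0, -6.4, 5.1]
grip_width: 23.5
grip_force: 32.0
```

>>> {"api": "servo_tool", "payload": {"increments": [[[0,0.1,0],[0,0,0],0],[[0,0.05,0],[0,0,0],0],[[0,0,0],[0,0,0],0]]}}

```text
time_s: 13.88
position: [584.1, 145.5, 59.6]
tcp_rot: [0.066, 0.998, -0.002, 0.0]
force: [-4.4, -5.6, 4.7]
grip_width: 23.6
grip_force: 31.9
```

>>> {"api": "servo_tool", "payload": {"increments": [[[0,0.1,0],[0,0,0],0],[[0,0,0],[0,0,0],0]]}}

```text
time_s: 14.12
position: [584.3, 146.9, 59.5]
tcp_rot: [0.066, 0.998, -0.002, 0.0]
force: [-3.6, -4.8, 2.7]
grip_width: 23.6
grip_force: 31.7
```

>>> {"api": "servo_tool", "payload": {"increments": [[[0,0.1,0],[0,0,0],0],[[0,0,0],[0,0,0],0]]}}

```text
time_s: 14.38
position: [584.7, 149.5, 59.0]
tcp_rot: [0.066, 0.998, 0.0, 0.0]
force: [0.5, 0.6, -3.4]
grip_width: 23.1
grip_force: 30.9
```

>>> {"api": "servo_tool", "payload": {"increments": [[[0,0.07,0],[0,0,0],0],[[0,0,0],[0,0,0],0]]}}

```text
time_s: 14.62
position: [584.3, 150.4, 59.1]
tcp_rot: [0.066, 0.998, 0.0, 0.0]
force: [-0.6, -0.2, -2.9]
grip_width: 23.5
grip_force: 30.9
```

>>> {"api": "servo_tool", "payload": {"increments": [[[0,0.07,0],[0,0,0],0],[[0,0,0],[0,0,0],0]]}}

```text
time_s: 14.88
position: [584.3, 151.0, 59.3]
tcp_rot: [0.066, 0.998, 0.0, 0.0]
force: [-0.6, 0.7, -2.5]
grip_width: 23.4
grip_force: 30.9
```

The force fell to its free value at y≈149.5, so the holes are over the posts. I'll go back slightly and lower.

>>> {"api": "servo_tool", "payload": {"increments": [[[0,-0.1,0.05],[0,0,0],0],[[0,0,0.05],[0,0,0],0],[[0,0,0.05],[0,0,0],0],[[0,0,0],[0,0,0],0]]}}

```text
time_s: 15.38
position: [584.1, 149.9, 57.7]
tcp_rot: [0.066, 0.998, 0.0, -0.0]
force: [0.0, -0.7, -3.9]
grip_width: 23.6
grip_force: 30.9
```

>>> {"api": "servo_tool", "payload": {"increments": [[[0,0,0.1],[0,0,0],0],[[0,0,0.05],[0,0,0],0],[[0,0,0],[0,0,0],0]]}}

```text
time_s: 15.75
position: [584.0, 149.8, 56.2]
tcp_rot: [0.066, 0.998, -0.0, -0.0]
force: [1.2, -0.8, -3.4]
grip_width: 23.3
grip_force: 30.9
```

>>> {"api": "servo_tool", "payload": {"increments": [[[0,0,0.1],[0,0,0],0],[[0,0,0.1],[0,0,0],0],[[0,0,0.1],[0,0,0],0],[[0,0,0],[0,0,0],0]]}}

```text
time_s: 16.25
position: [584.0, 149.8, 53.1]
tcp_rot: [0.066, 0.998, -0.0, -0.0]
force: [0.0, 0.2, -3.3]
grip_width: 23.3
grip_force: 30.9
```

>>> {"api": "servo_tool", "payload": {"increments": [[[0,0,0.1],[0,0,0],0],[[0,0,0.1],[0,0,0],0],[[0,0,0],[0,0,0],0]]}}

```text
time_s: 16.62
position: [584.0, 149.9, 51.2]
tcp_rot: [0.066, 0.998, -0.0, -0.0]
force: [-0.7, -0.2, -2.4]
grip_width: 23.5
grip_force: 30.9
```

>>> {"api": "servo_tool", "payload": {"increments": [[[0,0,0.06],[0,0,0],0],[[0,0,0],[0,0,0],0]]}}

```text
time_s: 16.88
position: [584.1, 149.8, 50.6]
tcp_rot: [0.066, 0.998, 0.0, -0.0]
force: [0.4, 0.8, -3.0]
grip_width: 23.6
grip_force: 30.9
```

>>> {"api": "servo_tool", "payload": {"increments": [[[0,0,0.05],[0,0,0],0],[[0,0,0],[0,0,0],0]]}}

```text
time_s: 17.12
position: [584.1, 149.9, 50.2]
tcp_rot: [0.066, 0.998, -0.0, 0.0]
force: [-0.5, 1.2, -3.7]
grip_width: 23.5
grip_force: 30.9
```

>>> {"api": "servo_tool", "payload": {"increments": [[[0,0,0.05],[0,0,0],0],[[0,0,0],[0,0,0],0]]}}

```text
time_s: 17.38
position: [584.1, 149.9, 50.1]
tcp_rot: [0.066, 0.998, -0.0, 0.0]
force: [-1.9, -1.3, 2.0]
grip_width: 23.3
grip_force: 31.5
```

>>> {"api": "servo_tool", "payload": {"increments": [[[0,0,0.04],[0,0,0],0],[[0,0,0],[0,0,0],0]]}}

```text
time_s: 17.62
position: [584.2, 149.9, 50.1]
tcp_rot: [0.066, 0.998, -0.0, 0.0]
force: [-3.5, -1.3, 5.7]
grip_width: 23.5
grip_force: 32.1
```

Home contact is at TCP z 50.1, exactly 10 mm below the post-top contact. I'll release, rise and go over to the weight.

>>> {"api": "servo_tool", "payload": {"increments": [[[0,0,-0.05],[0,0,0],0.2],[[0,0,0],[0,0,0],0.5],[[0,0,0],[0,0,0],0.5],[[0,0,0],[0,0,0],0.6],[[0,0,-1],[0,0,0],0.7],[[0,0,-2.5],[0,0,0],1],[[0,0,-4],[0,0,0],1],[[0,0,-4],[0,0,0],1],[[1,2,-1],[0,0,0],1],[[2,3.5,0],[0,0,0],1],[[2,3.5,0],[0,0,0],1],[[2,3.5,0],[0,0,0],1],[[2,3.5,0],[0,0,0],1],[[2,3.5,0],[0,0,0],1],[[2,3.5,0],[0,0,0],1],[[1.2,2.2,0],[0,0,0],1],[[0,0,0],[0,0,0],1],[[0,0,0],[0,0,0],1]]}}

```text
time_s: 19.88
position: [475.8, 418.1, 174.2]
tcp_rot: [0.066, 0.998, -0.0, -0.0]
force: [0.3, -0.0, 1.1]
grip_width: 85.2
grip_force: 0.0
```

```bash
python3 - <<'E'
from h import *
s=get_state(); P=s['position'];T=Ro.from_quat(s['tcp_rot']).as_matrix(); print(P,T.round(3).tolist())
t=grab_frame('top'); w=grab_frame('wrist'); d=grab_frame('side')
for f,n in ((t,'t'),(w,'w'),(d,'s')):
    for q in ('weight','cover'):
        for r in place_of(q,f)[:2]:
            if r['conf']>.3: print(n,q,round(r['conf'],2),np.round(r['point'],1))
Wt=[(476+22*np.cos(a),419+22*np.sin(a),40) for a in np.arange(0,6.28,.785)]
mark(w,Wt,'w'); mark(t,board((584.1,149.9),24,82.4),'t')
a=cv2.resize(cv2.imread('pics/t.png')[125:220,205:335],None,fx=4,fy=4,interpolation=cv2.INTER_CUBIC)
b=cv2.resize(cv2.imread('pics/w.png'),(320,200)); b=cv2.imread('pics/w.png')[60:260,190:450]
o=np.zeros((580,520,3),np.uint8);o[:380]=a;o[380:,:260]=b
cv2.imwrite('pics/c3.png',o)
E
```

```text
[475.84613255 418.07398429 174.24154676] [[-0.991, 0.131, -0.001], [0.131, 0.991, -0.001], [0.001, -0.001, -1.0]]
t weight 0.7 [811.5  -4.4  -1.9]
t weight 0.64 [475.4 420.3   3.3]
t cover 0.89 [ 1.698e+02 -3.324e+02 -1.000e-01]
t cover 0.79 [581.7 151.   23.6]
w weight 0.65 [479.4 417.5   0. ]
w cover 0.94 [583.1 148.1  19.7]
s weight 0.48 [475.6 418.8  -4.4]
s cover 0.89 [ 172.9 -337.    -0.4]
s cover 0.88 [582.  156.5  24.5]
```

View pics/c3.png

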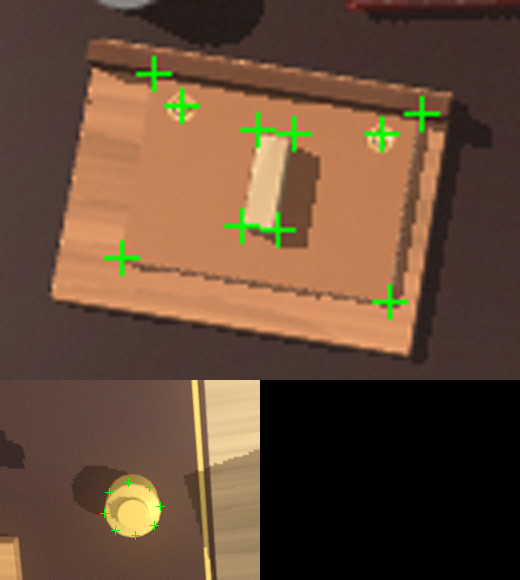

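The board is home: both post/ring marks at (182,105) and (381,135) in the crop line up, and the networks put its z at about 24. The weight sits centred at the predicted spot, (132,509) in the lower crop. I'll descend and grip it.

>>> {"api": "servo_tool", "payload": {"increments": [[[0,0.1,2],[0,0,0],1],[[0,0,4],[0,0,0],1],[[0,0,4],[0,0,0],1],[[0,0,3],[0,0,0],1],[[0,0,1.5],[0,0,0],0.8],[[0,0,0.7],[0,0,0],0.7],[[0,0,0],[0,0,0],0.55],[[0,0,0],[0,0,0],0.3],[[0,0,0],[0,0,0],0.3],[[0,0,0],[0,0,0],0.3]], "newtons": 40}}

```text
time_s: 21.58
position: [477.2, 419.8, 23.8]
tcp_rot: [0.066, 0.998, 0.001, 0.001]
force: [0.5, 0.4, 4.2]
grip_width: 42.9
grip_force: 41.6
```

>>> {"api": "servo_tool", "payload": {"increments": [[[0,0,-0.5],[0,0,0],0.3],[[0,0,-2],[0,0,0],0.3],[[0,0,-3],[0,0,0],0.3],[[0,0,-2.5],[0,0,0],0.3],[[-1,-1.5,0],[0,0,0],0.3],[[-2,-3,0],[0,0,0],0.3],[[-2,-3,0],[0,0,0],0.3],[[-2,-3,0],[0,0,0],0.3],[[-2,-3,0],[0,0,0],0.3],[[-2,-3,0],[0,0,0],0.3],[[-1.6,-2.3,0],[0,0,0],0.3],[[0,0,0],[0,0,0],0.3],[[0,0,1],[0,0,0],0.3],[[0,0,2],[0,0,0],0.3],[[0,0,1],[0,0,0],0.3],[[0,0,0],[0,0,0],0.3]]}}

```text
time_s: 23.58
position: [575.3, 216.6, 61.3]
tcp_rot: [0.065, 0.998, -0.0, -0.001]
force: [0.0, -0.2, -4.0]
grip_width: 42.9
grip_force: 41.7
```

>>> {"api": "servo_tool", "payload": {"increments": [[[0,0,0.15],[0,0,0],0.3],[[0,0,0.15],[0,0,0],0.3],[[0,0,0.1],[0,0,0],0.3],[[0,0,0.1],[0,0,0],0.3],[[0,0,0.05],[0,0,0],0.3],[[0,0,0],[0,0,0],0.3]]}}

```text
time_s: 24.32
position: [576.8, 216.4, 57.3]
tcp_rot: [0.066, 0.998, -0.0, -0.0]
force: [-0.0, -0.2, -3.7]
grip_width: 43.1
grip_force: 41.8
```

>>> {"api": "servo_tool", "payload": {"increments": [[[0,0,0.05],[0,0,0],0.3],[[0,0,0],[0,0,0],0.3]]}}

```text
time_s: 24.58
position: [576.8, 216.4, 56.7]
tcp_rot: [0.066, 0.998, -0.0, -0.0]
force: [0.0, 0.2, -4.0]
grip_width: 43.0
grip_force: 41.8
```

>>> {"api": "servo_tool", "payload": {"increments": [[[0,0,0.05],[0,0,0],0.3],[[0,0,0],[0,0,0],0.3]]}}

```text
time_s: 24.82
position: [576.7, 216.4, 56.2]
tcp_rot: [0.066, 0.998, -0.0, -0.0]
force: [0.3, 0.7, -4.2]
grip_width: 42.9
grip_force: 41.8
```

>>> {"api": "servo_tool", "payload": {"increments": [[[0,0,0.1],[0,0,0],0.3],[[0,0,0],[0,0,0],0.3]]}}

```text
time_s: 25.08
position: [576.7, 216.4, 55.2]
tcp_rot: [0.066, 0.998, -0.0, -0.0]
force: [0.9, -0.4, -3.8]
grip_width: 42.8
grip_force: 41.8
```

>>> {"api": "servo_tool", "payload": {"increments": [[[0,0,0.05],[0,0,0],0.3],[[0,0,0],[0,0,0],0.3]]}}

```text
time_s: 25.32
position: [576.7, 216.4, 54.7]
tcp_rot: [0.066, 0.998, 0.0, -0.0]
force: [0.5, 0.6, -4.0]
grip_width: 43.3
grip_force: 41.8
```

>>> {"api": "servo_tool", "payload": {"increments": [[[0,0,0.05],[0,0,0],0.3],[[0,0,0],[0,0,0],0.3]]}}

```text
time_s: 25.58
position: [576.7, 216.4, 54.2]
tcp_rot: [0.066, 0.998, -0.0, -0.0]
force: [0.6, 0.2, -4.0]
grip_width: 42.6
grip_force: 41.8
```

>>> {"api": "servo_tool", "payload": {"increments": [[[0,0,0.04],[0,0,0],0.3],[[0,0,0],[0,0,0],0.3]]}}

```text
time_s: 25.82
position: [576.8, 216.4, 53.9]
tcp_rot: [0.066, 0.998, 0.0, 0.0]
force: [-0.6, 0.4, -3.1]
grip_width: 42.9
grip_force: 41.8
```

>>> {"api": "servo_tool", "payload": {"increments": [[[0,0,0.04],[0,0,0],0.3],[[0,0,0],[0,0,0],0.3]]}}

```text
time_s: 26.08
position: [576.8, 216.4, 53.9]
tcp_rot: [0.066, 0.998, 0.0, 0.0]
force: [-1.0, -0.3, -0.3]
grip_width: 42.7
grip_force: 42.1
```

The weight is in gentle contact with the board. I'll open a little and rise straight up.

>>> {"api": "servo_tool", "payload": {"increments": [[[0,0,0],[0,0,0],0.55],[[0,0,0],[0,0,0],0.65],[[0,0,0],[0,0,0],0.7],[[0,0,0],[0,0,0],0.7],[[0,0,-0.5],[0,0,0],0.7],[[0,0,-1.5],[0,0,0],0.7],[[0,0,-3],[0,0,0],0.7],[[0,0,-4],[0,0,0],0.7],[[0,0,-4],[0,0,0],0.7],[[4,0,-2],[0,0,0],0.7],[[5,3,0],[0,0,0],0.7],[[5,5,0],[0,0,0],0.7],[[3,5,0],[0,0,0],0.7],[[0,3,0],[0,0,0],0.7],[[0,0,0],[0,0,0],0.7],[[0,0,0],[0,0,0],0.7]]}}

```text
time_s: 28.08
position: [434.2, 390.3, 204.0]
tcp_rot: [0.066, 0.998, -0.0, 0.0]
force: [0.5, -0.5, 0.3]
grip_width: 59.7
grip_force: 0.0
```

```bash
python3 - <<'E'
from h import *
t=grab_frame('top'); d=grab_frame('side')
for f,n in ((t,'t'),(d,'s')):
    for q in ('weight','cover'):
        for r in place_of(q,f)[:3]:
            if r['conf']>.3: print(n,q,round(r['conf'],2),np.round(r['point'],1))
a=cv2.resize(t['pixels'][120:225,200:340,::-1],None,fx=4,fy=4,interpolation=cv2.INTER_CUBIC)[:300]
b=cv2.resize(d['pixels'][125:215,240:380,::-1],None,fx=4,fy=4,interpolation=cv2.INTER_CUBIC)[:300]
cv2.imwrite('pics/c4.png',np.vstack([a,b]))
E
```

```text
t weight 0.74 [578.5 214.2  35.1]
t cover 0.76 [ 1.718e+02 -3.350e+02 -1.000e-01]
t cover 0.6 [581.3 151.   23.7]
s weight 0.43 [578.2 215.5  30.3]
s cover 0.96 [581.5 154.2  21.7]
s cover 0.88 [ 175.8 -335.2   -1.7]
```

View pics/c4.png

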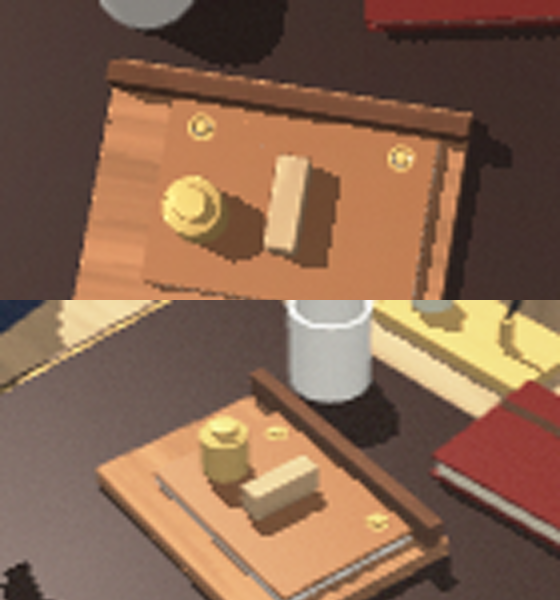

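The board lies flat with both posts showing in their rings at (201,127) and (400,158) in the crop. The weight stands upright beside the grip at (192,208), and the arm is clear.

```bash
python3 -c "
from h import *
print(order.hand_in())"
```

```text
the job is handed in; nothing more can be done
None
```

The cover board is home over both posts, the brass weight stands upright on it beside the grip, and the job was handed in at about 28 s on the robot's clock; the hand-in returned no verdict.

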